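# Lower a pear into the fruit keeper

### The job

Put the pear away in the fruit keeper: slide the keeper's cover fully open, lower the pear upright into the open compartment until you feel it stand on the rack inside, let go of it only then so that it is never dropped (not even by a few millimetres), plunged, knocked or pressed hard, and slide the cover fully shut again over the standing pear. The slightly springy rack may be clipped in at any height, so its depth must be felt. Leave the round fruit, the glass jar, the brush and the pot lid where they are.

Things in the scene. Friction and masses are not known exactly. Their poses are not given: they have to be found in the camera images.
- keeper: White plastic box fixed to the counter, 180 (x) by 360 (y) by 178 mm high, walls 4 mm. Origin: centre of its underside. The -y half is closed on top. The +y half is an open-topped compartment, inside 172 by 174 mm, centre at y = +90 mm; a level white slotted rack fills it, its top somewhere from 19 to 71 mm above the counter (not reported). It yields about 0.4 mm per N, up to 8 mm.
- mouth (a point): Centre of the compartment's mouth, in the plane of the rim, 178 mm above the counter. Axes as the keeper's.
- cover (a joint): Slide of the keeper's flat grey cover (180 by 176 mm, 5 mm thick, its upper face 185 mm above the counter), in m: 0 = shut over the compartment, 0.165 = fully open, moved along the keeper's -y on top of the closed half. It moves freely with some friction (2 to 4 N) and stays where left.
- ridge_top (a point): Centre of the top edge of the ridge that stands on the middle of the cover, 211 mm above the counter; moves with the cover. The ridge is an upright bar 90 mm long along the keeper's x, 14 mm thick along y, 26 mm high, and is pushed from either side.
- pear: Loose pear standing upright on the counter, about 0.2 kg, yellow-green, 100 mm tall plus a 9 mm thin stalk. Origin: centre of its flat base (38 mm wide); z axis up through the stalk. Widest 68 mm at 28 mm height; its nearly straight neck, 39 to 41 mm wide from 67 to 88 mm height, is the place to grip.
- round_fruit: Round flat-footed fruit, 74 mm wide, 71 mm tall, no neck; loose, to be left alone. Origin: centre of its underside.
- jar: Loose glass blender jar, 124 mm wide at the top, 180 mm high, handle to its +x reaching 100 mm from its axis; leave alone. Origin: centre of its underside.
- brush: Loose blue cleaning brush lying bristles down, 195 mm long along its x, 50 mm wide, 27 mm high; leave alone. Origin: on the counter near its middle.
- pot_lid: Loose aluminium pot lid lying flat, 170 mm across, with a black knob, 42 mm high; leave alone. Origin: centre of its underside.
There are look-alikes about, which are no part of the job. Leave any black or pink look-alike of the pear alone.

How it is judged:
On the way, in this order (a step that is already met when the one before it is completed fails the run):
1. the cover is slid open (at least 140 mm) (value of joint cover above 0.14 m), for 0.1 s.
2. the pear stands upright on the rack in the compartment, let go, the cover still open (x of pear in the frame of keeper between -0.055 and 0.055 m and y of pear in the frame of keeper between 0.03 and 0.15 m and z of pear in the frame of keeper below 0.08 m and angle between pear's own z axis and vertical below 0.26 rad and contact force between pear and keeper above 0.3 N and linear speed of pear below 0.03 m/s and contact force between pear and the fingers below 0.05 N and value of joint cover above 0.1 m), for 0.3 s.
At the end, for the whole second after the job is handed in: The pear stands at rest on the rack inside the keeper's compartment, within about 15 degrees of upright, and the cover is shut to within 8 mm (x of pear in the frame of keeper between -0.055 and 0.055 m and y of pear in the frame of keeper between 0.03 and 0.15 m and z of pear in the frame of keeper below 0.08 m and angle between pear's own z axis and vertical below 0.26 rad and contact force between pear and keeper above 0.3 N and linear speed of pear below 0.03 m/s and value of joint cover below 0.008 m and velocity of joint cover below 0.01 m/s); the robot touches nothing.
It fails at once if the pear is dropped (moves faster than 0.28 m/s while out of the fingers, a fall of some 4 mm) or plunges faster than 0.25 m/s inside the compartment ((linear speed of pear above 0.28 m/s and contact force between pear and the fingers below 0.05 N) or (linear speed of pear above 0.25 m/s and z of pear in the frame of keeper below 0.12 m and horizontal distance between pear and mouth below 0.08 m)).
It fails at once if the pear is knocked or pressed against the keeper or its rack with more than 12 N (contact force between pear and keeper above 12 N).
It fails at once if the round fruit, glass jar, brush or pot lid is moved more than 20 mm (distance of any of round_fruit, jar, brush, pot_lid from where it was at the start of the episode above 0.02 m).
It also fails if it takes over 64 s, if anything falls off the work surface, if the arm or the gripper's body presses on something with over 40 N, if the wrist force passes 120 N, or if a joint passes its speed limit or range.

### The arm

A 7-joint arm with a two-finger parallel gripper is mounted at the origin on the work surface. World frame = base frame: x ahead of the robot, y to its left, z up, the work surface at z = 0. Lengths are in m, angles in rad, forces in N, time in s.
With the tool pointing down it reaches from about 0.425 to 1.025 m from the base axis. Payload 9.4 kg.
Tool frame: the origin (TCP) lies on the centre line of the jaws, within the pads' length; the fingertips stand 14 mm ahead of it and the grasp point (between the pads) lies 5 mm behind it; z points along the fingers, y is the line along which they close (so a half turn about z gives the same grasp; the last joint's range is limited). The gripper opens to 85 mm and grips with 20 to 120 N. Pads are 22 mm wide; open, the fingers measure 114 mm over their backs; the gripper's body (76 mm by 85 mm) begins 54 mm behind the grasp point. The pads swing forward as they close: fully open they stand 13 mm farther back than shut.
Start: joints at [1.189, 0.599, -0.003, 1.599, 0.002, 0.943, -0.08], TCP at [0.218, -0.692, 0.245] pointing down, gripper open.
Joint ranges: [-2.57, 2.57], [-0.35, 1.97], [-1.29, 1.29], [0.11, 2.56], [-1.05, 4.19], [0.11, 1.86], [-2.63, 2.63]. Speed limits (rad/s): [2.22, 2.22, 3.01, 3.01, 3.14, 3.14, 3.14].

### API

Orientations are given as a unit quaternion [x, y, z, w].
In Python, from workcell import r gives the robot as it stands.
- The arm moves only by the tool arm_command, never from a script. Its argument "rows" is text: rows parted by semicolons, each of 5 numbers parted by spaces: the finger opening in m, from 0 to 0.0854, then the shift along the tool's x, y, z in m, then the turn about the tool's z in degrees. In form: claw tx ty tz roll; .... A call has 1 to 20 rows; each row shifts and turns the commanded pose from where the row before left it, along the tool's axes as they then stand; what a row does not reach is not made up. A row lasts 1/8 s, in which the tool goes at most 62.5 mm and 10.7 degrees, less where a joint would pass 70% of its speed; a pose out of reach is approached as far as the arm can. A call is refused whole if a number of a shift passes 0.0625 or a number of a turn 10.7, either way. A call with a gripper value outside its range is refused whole. The fingers move at their own pace and stop on an object; "newtons" is the grip in N (left out, the last holds). Time passes only in rows, so rows that do not move let the fingers close. It gives the time, the measured TCP pose, the force, the opening and the grip force at its end, in the units of the state.
- r.get_obs(): the state, without advancing time (a new reading comes with each control period).
- r.camera(name): name is "scene" or "side" or "wrist"; returns the picture (400x640x3 uint8, blue, green, red); there is no depth.
- r.camera_params(name): a dict with "mtx" (3x3 intrinsics, pixels), "origin" and "attitude" of the camera in the world. Camera axes: x right, y up, looking along -z (the intrinsics and any distortion apply to the point x, -y, -z); pixel columns grow to the right and rows downward; lengths in m; the calibration is good to about 2 mm. The wrist camera is an equidistant fisheye: a pixel r from the principal point sees the ray r / f radians off the axis. A picture is of the moment at which its call begins: read the wrist's pose just before it. camera_params takes no time and is no camera call; for the wrist camera it gives the pose at the moment of the call.
- r.job_done(): hands the job in; it is judged then, once.
Trained networks look in the newest picture that a camera, given by its name, has taken for a name from the list of things; names that differ only in an ending like _2 or _b are one class to them, and where a whole thing is asked for, a point or a joint stands for the part that bears it (a point fixed in the world has none). Each returns a list of dicts, best first, with "conf" (0 to 1); they miss things now and then, are a little off and sometimes report something else, mostly with a low value. They report only what shows in the picture. A call takes as long as a camera call. They do not tell look-alikes from the thing itself.
- r.find_in(camera, query): "bbox" ([centre column, centre row, width, height] in pixels, round what is visible of it).
- r.regions_of(camera, query): "mask" (400x640 bool, what is visible of it) and "bbox" ([centre column, centre row, width, height] in pixels, round what is visible of it).
- r.spot_point(camera, query): "uv" ([column, row] in pixels: a listed point, or the origin of a listed thing).
The state is a dict: "time": time; "joint_pos": joint angles; "dq": joint speeds; "effort": joint torques, N m; "eef_pos": TCP position; "eef_rot": TCP orientation; "wrist_force": force on the tool from outside, world axes, zero at the start; "ft_torque": the same for the moment, N m; "gripper_width": finger opening in m; "finger_force": force on a finger pad.
Only numpy, scipy, OpenCV 4.12 (cv2) and the standard library are available. Lean on these libraries where they do the work, as an engineer would, in place of code of your own. Each camera call takes 0.05 s, during which the arm holds its last target. There are 200 camera calls.

## Working session

There is one attempt and no reset: what is moved stays moved. The work goes in short steps, Python scripts to look and compute and a tool call to move; the robot and the scene stay as the last step left them, time stands still between calls to the robot, and variables do not carry over. Pictures are saved under pics/ and viewed, at most 10 in all, crops included, and the job is handed in when it is done.

Besides the shell and the picture viewer there is one more tool, called after "Emit:" as name(argument=value, ...), one argument or row to a line, values as JSON. arm_command: Moves the arm, as the interface text tells. Its arguments: {"type":"object","properties":{"rows":{"type":"string"},"newtons":{"type":"number"}},"required":["rows"]}

```bash
ls; mkdir -p pics
cat > h.py <<'E'
import numpy as np, cv2
from scipy.spatial.transform import Rotation as R
from workcell import r
def ray(cam,uv,P=None):
    P=P or r.camera_params(cam); K=np.array(P['mtx']);a=np.array(P['attitude'],float)
    M=a if a.shape==(3,3) else R.from_quat(a).as_matrix()
    x=(uv[0]-K[0,2])/K[0,0]; y=(uv[1]-K[1,2])/K[1,1]
    if cam=='wrist':
        t=np.hypot(x,y); s=np.sin(t)/t if t>1e-9 else 1; d=np.array([x*s,-y*s,-np.cos(t)])
    else: d=np.array([x,-y,-1.])
    d=M@d; return np.array(P['origin'],float),d/np.linalg.norm(d)
def atz(cam,uv,z,P=None):
    o,d=ray(cam,uv,P); return o+d*(z-o[2])/d[2]
def tri(c1,u1,c2,u2):
    A=np.zeros((3,3));b=np.zeros(3)
    L=[ray(c1,u1),ray(c2,u2)]
    for o,d in L:
        m=np.eye(3)-np.outer(d,d);A+=m;b+=m@o
    p=np.linalg.solve(A,b); return p,max(np.linalg.norm((np.eye(3)-np.outer(d,d))@(p-o)) for o,d in L)
E
python3 - <<'E'
from h import *
np.set_printoptions(precision=3,suppress=True)
ims=[]
for c in ['scene','side','wrist']:
    im=r.camera(c); cv2.imwrite(f'pics/{c}0.png',im)
    P=r.camera_params(c); print(c,P)
    for q in ['keeper','mouth','ridge_top','pear','round_fruit','jar','brush','pot_lid']:
        print(c,q,[(np.round(d['uv'],1).tolist(),round(d['conf'],2)) for d in r.spot_point(c,q)][:5])
print(r.get_obs())
E
```

```text
pics
scene {'mtx': array([[519.895,   0.   , 324.358],
       [  0.   , 519.895, 203.661],
       [  0.   ,   0.   ,   1.   ]]), 'origin': array([1.301, 0.492, 0.981]), 'attitude': array([0.198, 0.322, 0.782, 0.496])}
scene keeper [([224.8, 199.2], 0.71)]
scene mouth [([248.4, 153.8], 0.81)]
scene ridge_top [([238.6, 141.0], 0.85)]
scene pear [([347.3, 211.7], 0.96), ([332.7, 249.6], 0.94), ([348.0, 184.0], 0.73)]
scene round_fruit [([400.5, 251.5], 0.82)]
scene jar [([307.5, 307.2], 0.98)]
scene brush [([216.1, 283.6], 0.93), ([239.1, 138.8], 0.55)]
scene pot_lid [([472.4, 279.9], 0.85)]
side {'mtx': array([[438.542,   0.   , 321.672],
       [  0.   , 438.542, 199.214],
       [  0.   ,   0.   ,   1.   ]]), 'origin': array([ 0.157, -0.464,  0.74 ]), 'attitude': array([ 0.419, -0.122, -0.257,  0.862])}
side keeper [([411.1, 363.7], 0.8), ([239.4, 188.0], 0.54)]
side mouth [([381.3, 272.0], 0.68)]
side ridge_top [([392.2, 260.6], 0.77)]
side pear [([285.8, 275.7], 0.92), ([246.9, 312.9], 0.81), ([321.9, 247.6], 0.56)]
side round_fruit [([269.9, 223.8], 0.86)]
side jar [([378.3, 217.7
[... 228 characters left out ...]
298, -0.665,  0.373]), 'attitude': array([-0.133,  0.098, -0.583,  0.795])}
wrist keeper []
wrist mouth []
wrist ridge_top []
wrist pear []
wrist round_fruit []
wrist jar []
wrist brush []
wrist pot_lid []
{'time': 1.35, 'joint_pos': array([ 1.189,  0.599, -0.003,  1.599,  0.002,  0.943, -0.08 ]), 'dq': array([-0.   ,  0.002, -0.   , -0.   , -0.002,  0.001,  0.   ]), 'effort': array([ -0.   , -77.622,   1.564, -25.837,   0.012,   0.002,   0.   ]), 'eef_pos': array([ 0.218, -0.692,  0.245]), 'eef_rot': array([ 0.988,  0.152, -0.   ,  0.   ]), 'wrist_force': array([ 0.072, -0.381, -1.572]), 'ft_torque': array([-0.043,  0.011, -0.04 ]), 'finger_force': 0.0, 'gripper_width': 0.08534977382709331}
```

View pics/scene0.png

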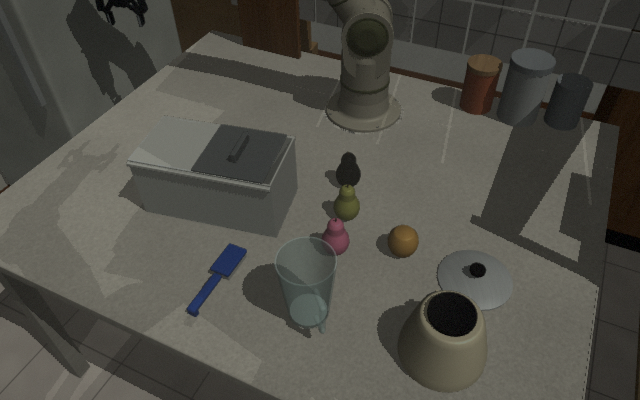

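View pics/side0.png

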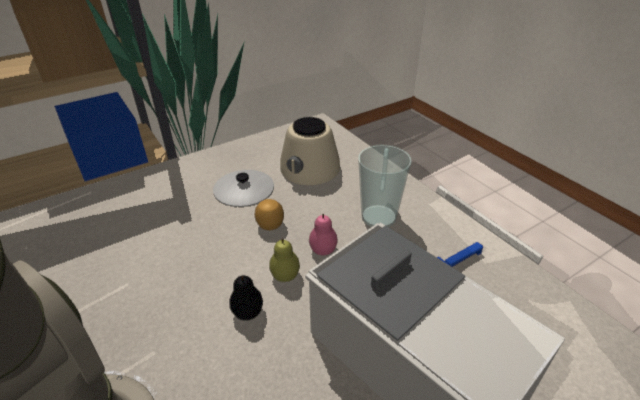

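Run:
```python
from h import *
np.set_printoptions(precision=3,suppress=True)
S=dict(mouth=[(248.4,153.8),(381.3,272)],ridge=[(238.6,141),(392.2,260.6)],round=[(400.5,251.5),(269.9,223.8)],jar=[(307.5,307.2),(378.3,217.7)],brush=[(216.1,283.6),(448.1,266.1)],lid=[(472.4,279.9),(244,188.7)],keeper=[(224.8,199.2),(411.1,363.7)])
for k,(a,b) in S.items(): print(k,*tri('scene',a,'side',b))
for a in [(347.3,211.7),(332.7,249.6),(348,184)]: print('scene',a,atz('scene',a,0))
for a in [(285.8,275.7),(246.9,312.9),(321.9,247.6)]: print('side',a,atz('side',a,0))
```

```text
mouth [ 0.519 -0.09   0.178] 0.0005083646159048998
ridge [ 0.525 -0.107  0.216] 0.0004122607286177907
round [ 0.502  0.309 -0.001] 0.0025476896102309804
jar [0.744 0.176 0.003] 0.00014125234582711087
brush [ 0.773 -0.043  0.   ] 0.0016843888572716016
lid [ 0.511  0.486 -0.004] 0.0009691351631570474
keeper [ 0.535 -0.178  0.001] 0.0012515495963973137
scene (347.3, 211.7) [0.438 0.138 0.   ]
scene (332.7, 249.6) [0.569 0.156 0.   ]
scene (348, 184) [0.341 0.097 0.   ]
side (285.8, 275.7) [0.449 0.136 0.   ]
side (246.9, 312.9) [ 0.332  0.092 -0.   ]
side (321.9, 247.6) [0.564 0.166 0.   ]
```

Run:
```python
from h import *
s=cv2.imread('pics/scene0.png');d=cv2.imread('pics/side0.png')
a=cv2.resize(s[110:270,120:370],None,fx=3,fy=3,interpolation=cv2.INTER_CUBIC)
a=cv2.resize(s[110:260,120:370],None,fx=3.2,fy=3.2,interpolation=cv2.INTER_CUBIC);cv2.imwrite('pics/c1.png',a)
b=cv2.resize(d[210:400,225:575],None,fx=2.2,fy=2.2,interpolation=cv2.INTER_CUBIC);cv2.imwrite('pics/c2.png',b)
```

```text
(no output)
```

View pics/c1.png

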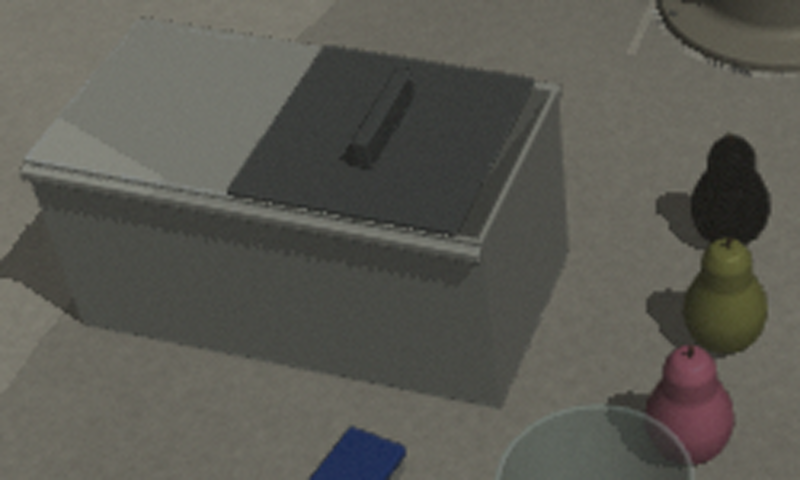

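View pics/c2.png

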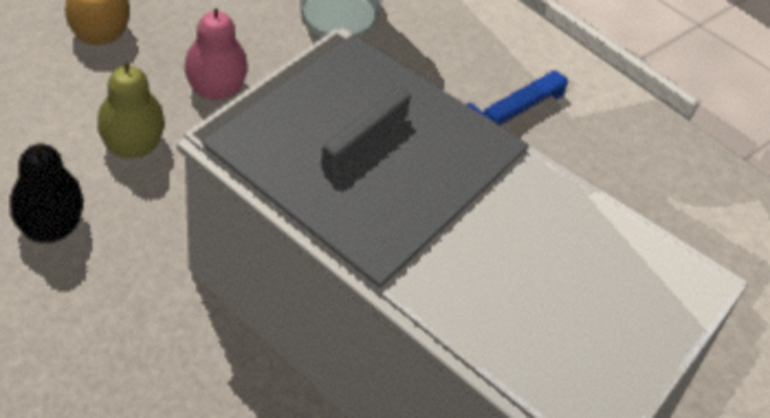

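Run:
```python
from h import *
np.set_printoptions(precision=4,suppress=True)
A=[(322,45),(533,77),(462,235),(230,190)];B=[(380,284),(205,138),(345,40),(525,147)]
pa=[atz('scene',(120+x/3.2,110+y/3.2),.185)[:2] for x,y in A]
pb=[atz('side',(225+x/2.2,210+y/2.2),.185)[:2] for x,y in B]
for p in (pa,pb):
    p=np.array(p);print(p.tolist(),'c',p.mean(0)); a,b,c,d=p
    y=(b-a)+(c-d); x=(d-a)+(c-b); print('yaw',np.degrees(np.arctan2(-y[0],y[1])),np.degrees(np.arctan2(x[1],x[0])),np.linalg.norm(y)/2,np.linalg.norm(x)/2)
# pear stalk tip/neck by masks
for c in ('scene','side'):
    r.camera(c)
    for m in r.regions_of(c,'pear'):
        k=m['mask'];im=cv2.imread(f'pics/{c}0.png');print(c,m['conf'],m['bbox'],im[k].mean(0))
        if im[k].mean(0)[1]>im[k].mean(0)[2] and im[k].mean(0)[1]>40:
            v,u=np.nonzero(k); print('top',u[v==v.min()].mean(),v.min(),'bot',v.max(), atz(c,(u[v<v.min()+4].mean(),v.min()+.5),.107))
```

```text
[[0.4552487321297346, -0.20877568857495082], [0.42136943765972357, -0.03764925243681544], [0.5988624950945066, 0.0017960655065548115], [0.6280904086718534, -0.17345451049469712]] c [ 0.5259 -0.1045]
yaw 10.325591926511363 12.047020627765344 0.17603945171902644 0.17911201436413832
[[0.45177132067076986, -0.2097330173863155], [0.42447089627974544, -0.03823456254053703], [0.585033080680083, -0.009982594475542061], [0.6221689856969332, -0.1787676757026057]] c [ 0.5209 -0.1092]
yaw 10.722610130528992 10.144356039804848 0.17316532957682187 0.16810793534682278
scene 0.86 [334.7, 236.2, 25.8, 33.2] [68.0885 60.323  96.6344]
scene 0.82 [350.9, 170.4, 26.5, 29.9] [29.1898 32.8421 33.5375]
scene 0.61 [348.1, 201.4, 23.8, 33.2] [42.7346 69.9598 69.7317]
top 347.0 184 bot 219 [0.4484 0.1389 0.107 ]
scene 0.36 [306.6, 282.2, 68.3, 94.9] [80.2128 86.0528 79.9035]
top 305.5 237 bot 332 [0.6424 0.1257 0.107 ]
side 0.92 [246.1, 296.5, 29.2, 42.8] [12.3948 12.3901 13.0065]
side 0.71 [283.8, 262.2, 32.2, 45.6] [53.3575 89.4528 92.7028]
side 0.6 [321.0, 235.0, 26.8, 37.0] [ 80.1911  67.8678 118.5445]
```

Green pear at scene (347,205) / side (284,262) is the one: it is yellow-green with a stalk. The black one at (350,170) and the pink one at (335,238) are look-alikes. The crops confirm this. The keeper's yaw is about 10.5°, and the cover is slightly ajar with its ridge at (0.5245, -0.106).

Emit:
arm_command(
  rows="0.034 0 0 -0.01 7; 0.034 0.029 -0.037 -0.003 0; 0.034 0.029 -0.037 -0.003 0; 0.034 0.029 -0.037 -0.003 0; 0.034 0.029 -0.037 -0.003 0; 0.034 0.029 -0.037 -0.003 0; 0.034 0.029 -0.037 -0.003 0; 0.034 0.029 -0.037 -0.003 0; 0.034 0.029 -0.037 -0.003 0; 0.034 0.029 -0.037 -0.003 0; 0.034 0.029 -0.037 -0.003 0; 0.034 0.029 -0.037 -0.003 0; 0.034 0.029 -0.037 -0.003 0; 0.034 0.029 -0.037 -0.003 0; 0.034 0.002 -0.002 0 0; 0.034 0 0 0 0",
)

```text
time: 3.55
eef_pos: [0.5024, -0.148, 0.2943]
eef_rot: [0.996, 0.091, -0.0, 0.0]
wrist_force: [0.6, -0.2, 0.1]
gripper_width: 0.0337
finger_force: 0.0
```

```bash
cat > st.py <<'E'
from h import *
def st():
    o=r.get_obs();M=R.from_quat(o['eef_rot']).as_matrix()
    print('t',round(o['time'],2),'p',o['eef_pos'].round(4),'yaw',np.degrees(np.arctan2(M[1,0],M[0,0])).round(2),'tilt',np.degrees(np.arccos(-M[2,2])).round(2),'F',o['wrist_force'].round(2),'w',round(o['gripper_width'],4),'ff',round(o['finger_force'],2)); return o
if __name__=='__main__':
    st(); r.camera('wrist') is None
    cv2.imwrite('pics/w1.png',r.camera('wrist'))
    for q,z in [('ridge_top',.211),('mouth',.178),('pear',0)]:
        for d in r.spot_point('wrist',q): print(q,d['uv'],round(d['conf'],2),atz('wrist',d['uv'],z).round(4))
E
python3 st.py
```

```text
t 3.55 p [ 0.5024 -0.148   0.2943] yaw 10.5 tilt 0.02 F [ 0.58 -0.17  0.08] w 0.0337 ff 0.0
ridge_top [269.0, 179.1] 0.91 [ 0.5244 -0.1082  0.211 ]
mouth [252.4, 168.5] 0.78 [ 0.5216 -0.0895  0.178 ]
pear [124.3, 93.8] 0.67 [0.5618 0.1645 0.    ]
pear [134.3, 167.3] 0.64 [0.4479 0.137  0.    ]
pear [8.8, 113.8] 0.22 [0.5167 0.4933 0.    ]
```

View pics/w1.png

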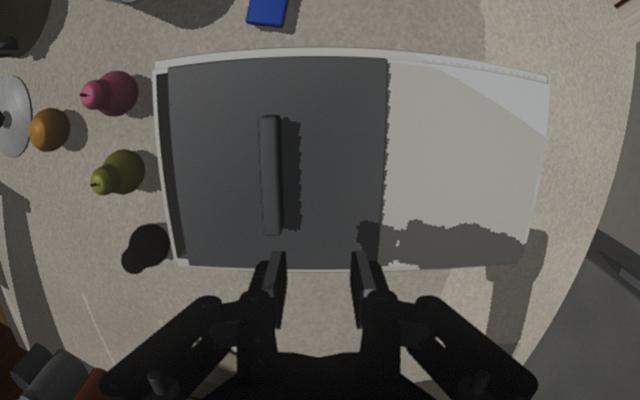

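Emit:
arm_command(
  rows="0.034 0.015 -0.018 0 0; 0.034 0.014 -0.018 0.01 0; 0.034 0 0 0.025 0; 0.034 0 0 0.025 0; 0.034 0 0 0.02 0; 0.034 0 0 0.008 0; 0.034 0 0 0 0",
)

```text
time: 4.68
eef_pos: [0.5244, -0.1075, 0.2061]
eef_rot: [0.996, 0.091, -0.0, -0.0]
wrist_force: [0.6, -0.0, -0.0]
gripper_width: 0.0336
finger_force: 0.0
```

```bash
python3 st.py
```

```text
t 4.67 p [ 0.5244 -0.1075  0.2061] yaw 10.43 tilt 0.04 F [ 0.58 -0.03 -0.04] w 0.0336 ff 0.0
ridge_top [323.0, 287.2] 0.87 [ 0.5239 -0.1086  0.211 ]
mouth [293.8, 253.7] 0.58 [ 0.5216 -0.0924  0.178 ]
pear [159.0, 278.9] 0.9 [0.3411 0.0897 0.    ]
pear [122.6, 202.5] 0.84 [0.4479 0.1429 0.    ]
pear [112.8, 115.2] 0.79 [0.5615 0.161  0.    ]
```

Emit:
arm_command(
  rows="0.034 0 0.008 0 0; 0.034 0 0.012 0 0; 0.034 0 0.013 0 0; 0.034 0 0.013 0 0; 0.034 0 0.013 0 0; 0.034 0 0.013 0 0; 0.034 0 0.013 0 0; 0.034 0 0.013 0 0; 0.034 0 0.013 0 0; 0.034 0 0.013 0 0; 0.034 0 0.012 0 0; 0.034 0 0.01 0 0; 0.034 0 0.005 0 0; 0.034 0 0 0 0",
)

```text
time: 6.68
eef_pos: [0.5519, -0.2564, 0.2061]
eef_rot: [0.996, 0.091, -0.0, 0.0]
wrist_force: [0.3, 0.3, -0.6]
gripper_width: 0.034
finger_force: 0.0
```

```bash
python3 st.py
```

```text
t 6.67 p [ 0.5519 -0.2564  0.2061] yaw 10.43 tilt 0.04 F [ 0.28  0.35 -0.58] w 0.034 ff 0.0
ridge_top [299.0, 289.0] 0.73 [ 0.5483 -0.2457  0.211 ]
mouth [86.4, 243.0] 0.57 [ 0.5224 -0.0933  0.178 ]
```

Emit:
arm_command(
  rows="0.034 0 0.004 0 0; 0.034 0 0.004 0 0; 0.034 0 0.003 0 0; 0.034 0 0.002 0 0; 0.034 0 0 0 0",
)

```text
time: 7.55
eef_pos: [0.5538, -0.265, 0.2061]
eef_rot: [0.996, 0.092, -0.001, -0.002]
wrist_force: [-3.1, 12.5, 6.4]
gripper_width: 0.034
finger_force: 6.4
```

```bash
python3 st.py
```

```text
t 7.55 p [ 0.5538 -0.265   0.2061] yaw 10.58 tilt 0.28 F [-3.06 12.49  6.41] w 0.034 ff 6.43
ridge_top [296.9, 286.5] 0.82 [ 0.5514 -0.2539  0.211 ]
ridge_top [76.6, 240.7] 0.59 [ 0.5468 -0.1249  0.211 ]
mouth [76.8, 240.3] 0.79 [ 0.5231 -0.092   0.178 ]
```

Emit:
arm_command(
  rows="0.034 0 -0.008 0 0; 0.034 0 0 -0.03 0; 0.05 0 0 -0.03 0; 0.085 -0.004 -0.046 0 0; 0.085 -0.004 -0.046 0 0; 0.085 -0.004 -0.046 0 0; 0.085 -0.004 -0.046 0 0; 0.085 -0.004 -0.046 0 0; 0.085 -0.004 -0.046 0 0; 0.085 -0.004 -0.046 0 0; 0.085 -0.004 -0.045 0 0; 0.085 0 -0.02 0 0; 0.085 0 -0.01 0 0; 0.085 0 0 0 0",
)

```text
time: 9.55
eef_pos: [0.4496, 0.1239, 0.2663]
eef_rot: [0.996, 0.091, 0.0, 0.0]
wrist_force: [-0.1, -0.2, -0.3]
gripper_width: 0.0852
finger_force: 0.0
```

```bash
python3 st.py
python3 - <<'E'
from h import *
for m in r.regions_of('wrist','pear'):
    k=m['mask'];im=cv2.imread('pics/w1.png');print(m['conf'],m['bbox'],im[k].mean(0).round())
E
```

```text
t 9.55 p [0.4496 0.1239 0.2663] yaw 10.48 tilt 0.03 F [-0.09 -0.19 -0.35] w 0.0852 ff 0.0
mouth [564.0, 177.4] 0.63 [ 0.5241 -0.0911  0.178 ]
pear [328.0, 244.2] 0.9 [0.3403 0.09   0.    ]
pear [305.5, 164.4] 0.81 [0.4478 0.1406 0.    ]
pear [306.8, 74.2] 0.56 [0.5624 0.1594 0.    ]
0.88 [327.0, 264.6, 46.7, 66.9] [23. 25. 26.]
0.67 [306.0, 71.5, 57.6, 54.5] [56. 46. 83.]
0.56 [306.0, 171.6, 55.3, 59.2] [37. 66. 68.]
```

View pics/w1.png

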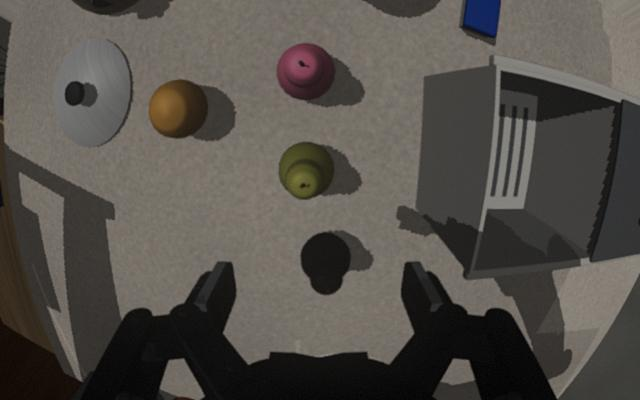

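The green pear is at (306,170) with its stalk at (303,184). The compartment is open and its slotted rack shows at (515,150).

Run:
```python
from h import *
p=atz('wrist',(303.5,184),.105);print(p, atz('wrist',(304,171),.085))
b=np.array([.4476,.1398]);t=np.radians(10.48);X=np.array([np.cos(t),np.sin(t)]);Y=np.array([np.sin(t),-np.cos(t)])
for q in (p[:2],b):
    d=q-[.4496,.1239];print('tx',d@X,'ty',d@Y)
```

```text
[0.45076325 0.139165   0.105     ] [0.45886212 0.14094209 0.085     ]
tx 0.0039204354792137484 ty -0.014798772795629902
tx 0.000925450549894952 ty -0.015998548099115106
```

Emit:
arm_command(
  rows="0.085 0.002 -0.0155 0 0; 0.085 0 0 0.03 0; 0.085 0 0 0.04 0; 0.085 0 0 0.04 0; 0.085 0 0 0.035 0; 0.085 0 0 0.025 0; 0.085 0 0 0.015 0; 0.085 0 0 0.007 0; 0.085 0 0 0 0",
)

```text
time: 10.98
eef_pos: [0.4484, 0.1402, 0.074]
eef_rot: [0.996, 0.091, -0.0, -0.0]
wrist_force: [0.1, -0.2, 0.8]
gripper_width: 0.0851
finger_force: 0.0
```

```bash
python3 st.py
```

```text
t 10.97 p [0.4484 0.1402 0.074 ] yaw 10.49 tilt 0.03 F [ 0.12 -0.18  0.83] w 0.0851 ff 0.0
pear [349.1, 342.5] 0.89 [0.3379 0.0923 0.    ]
pear [320.7, 224.2] 0.88 [0.4475 0.139  0.    ]
pear [323.4, 52.2] 0.75 [0.5634 0.1589 0.    ]
```

View pics/w1.png

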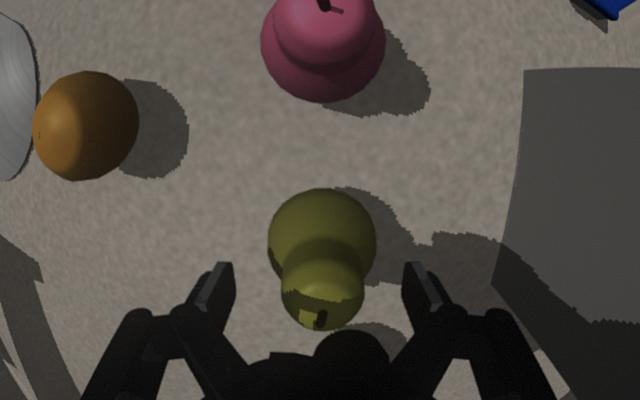

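The pear's neck at (322,290) is centred between the jaws, whose inner edges are at about 232 and 404.

Emit:
arm_command(
  rows="0.06 0 0 0 0; 0.045 0 0 0 0; 0.035 0 0 0 0; 0.03 0 0 0 0; 0.03 0 0 0 0; 0.03 0 0 0 0",
  newtons=25,
)

```text
time: 11.98
eef_pos: [0.4488, 0.1384, 0.0748]
eef_rot: [0.996, 0.09, 0.0, 0.001]
wrist_force: [1.2, -5.4, 9.8]
gripper_width: 0.0425
finger_force: 23.8
```

```bash
python3 -c "
from st import *
st()"
```

```text
t 11.97 p [0.4488 0.1384 0.0748] yaw 10.38 tilt 0.08 F [ 1.21 -5.36  9.85] w 0.0425 ff 23.8
```

Emit:
arm_command(
  rows="0.03 0 0 -0.003 0; 0.03 0 0 -0.006 0; 0.03 0 0 -0.012 0; 0.03 0 0 -0.012 0; 0.03 0 0 0 0",
)

```text
time: 12.6
eef_pos: [0.449, 0.1399, 0.1085]
eef_rot: [0.996, 0.091, 0.001, -0.0]
wrist_force: [-1.1, -0.2, -2.1]
gripper_width: 0.0424
finger_force: 22.9
```

Run:
```python
from st import *
st(); im=r.camera('side'); cv2.imwrite('pics/s1.png',cv2.resize(im[170:330,200:400],None,fx=3,fy=3,interpolation=cv2.INTER_CUBIC))
```

```text
t 12.6 p [0.449  0.1399 0.1085] yaw 10.45 tilt 0.13 F [-1.09 -0.24 -2.11] w 0.0424 ff 22.88
```

View pics/s1.png

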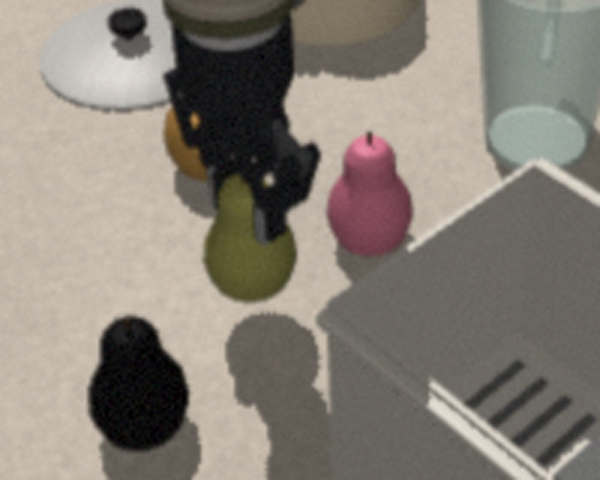

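Emit:
arm_command(
  rows="0.03 0 0 -0.02 0; 0.03 0 0 -0.035 0; 0.03 0 0 -0.04 0; 0.03 0 0 -0.04 0; 0.03 0.002 0.01 -0.04 0; 0.03 0.003 0.025 -0.03 0; 0.03 0.004 0.035 -0.015 0; 0.03 0.005 0.04 0 0; 0.03 0.005 0.04 0 0; 0.03 0.005 0.035 0 0; 0.03 0.003 0.03 0 0; 0.03 0.002 0.018 0 0; 0.03 0.001 0.007 0 0; 0.03 0 0 0 0; 0.03 0 0 0 0",
)

```text
time: 14.52
eef_pos: [0.5213, -0.0897, 0.3272]
eef_rot: [0.996, 0.092, -0.0, -0.0]
wrist_force: [-0.1, 0.6, -1.7]
gripper_width: 0.0423
finger_force: 23.2
```

Run:
```python
from st import *
st()
for c in ['scene','side','wrist']:
    im=r.camera(c); cv2.imwrite(f'pics/{c}2.png',im)
    for q,z in [('mouth',.178),('keeper',0),('pear',.26)]:
        for d in r.spot_point(c,q)[:3]: print(c,q,d['uv'],round(d['conf'],2),atz(c,d['uv'],z).round(4))
a=cv2.imread('pics/scene2.png')[40:240,120:400];b=cv2.imread('pics/side2.png')[150:350,280:560]
cv2.imwrite('pics/x2.png',cv2.resize(np.hstack([a,b]),(800,286)))
```

```text
t 14.53 p [ 0.5213 -0.0897  0.3272] yaw 10.55 tilt 0.03 F [-0.15  0.57 -1.74] w 0.0423 ff 23.16
scene mouth [402.1, 251.7] 0.74 [0.649  0.3441 0.178 ]
scene mouth [248.6, 153.6] 0.57 [ 0.5182 -0.0891  0.178 ]
scene mouth [475.0, 280.9] 0.21 [0.6581 0.4918 0.178 ]
scene keeper [221.4, 198.0] 0.79 [ 0.5333 -0.1882  0.    ]
scene keeper [402.7, 251.2] 0.74 [0.5022 0.3122 0.    ]
scene pear [242.0, 127.8] 0.85 [ 0.5265 -0.0907  0.26  ]
scene pear [334.3, 246.9] 0.78 [0.7565 0.2454 0.26  ]
scene pear [346.8, 183.7] 0.58 [0.5958 0.1995 0.26  ]
side mouth [382.1, 272.1] 0.72 [ 0.5199 -0.0915  0.178 ]
side keeper [412.5, 363.6] 0.78 [ 0.5386 -0.1794  0.    ]
side pear [246.2, 312.1] 0.96 [ 0.2703 -0.102   0.26  ]
side pear [384.2, 240.1] 0.71 [ 0.5125 -0.0953  0.26  ]
side pear [241.1, 188.1] 0.69 [0.3817 0.1547 0.26  ]
wrist mouth [32.0, 125.9] 0.41 [0.5452 0.2773 0.178 ]
wrist keeper [379.9, 156.8] 0.86 [ 0.5394 -0.1811  0.    ]
wrist pear [317.4, 223.0] 0.86 [ 0.5238 -0.0887  0.26  ]
wrist pear [200.2, 245.0] 0.78 [ 0.4897 -0.0064  0.26  ]
wrist pear [166.3, 108.3] 0.74 [0.5857 0.0262 0.26  ]
```

View pics/x2.png

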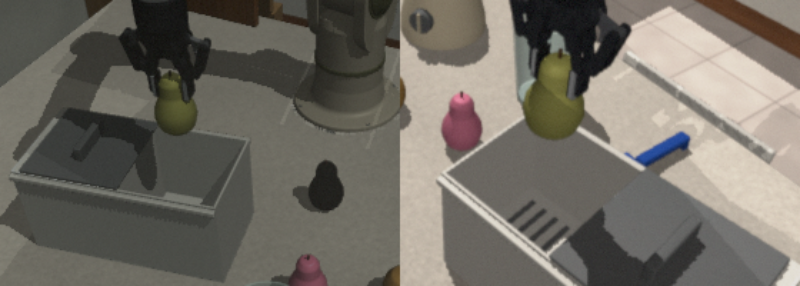

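Emit:
arm_command(
  rows="0.03 0 0 0.02 0; 0.03 0 0 0.025 0; 0.03 0 0 0.025 0; 0.03 0 0 0.025 0; 0.03 0 0 0.02 0; 0.03 0 0 0.016 0; 0.03 0 0 0.013 0; 0.03 0 0 0.01 0; 0.03 0 0 0.008 0; 0.03 0 0 0.004 0; 0.03 0 0 0 0; 0.03 0 0 0 0",
)

```text
time: 16.62
eef_pos: [0.5217, -0.0909, 0.1616]
eef_rot: [0.996, 0.091, 0.0, 0.0]
wrist_force: [-0.1, -0.1, -1.7]
gripper_width: 0.0422
finger_force: 23.2
```

Emit:
arm_command(
  rows="0.03 0 0 0.004 0; 0.03 0 0 0.004 0; 0.03 0 0 0.003 0; 0.03 0 0 0.002 0; 0.03 0 0 0.001 0; 0.03 0 0 0 0; 0.03 0 0 0 0",
)

```text
time: 17.5
eef_pos: [0.5215, -0.0909, 0.1473]
eef_rot: [0.996, 0.091, 0.0, 0.0]
wrist_force: [0.6, -0.4, -2.6]
gripper_width: 0.0421
finger_force: 23.2
```

Emit:
arm_command(
  rows="0.03 0 0 0.001 0; 0.03 0 0 0.001 0; 0.03 0 0 0.001 0; 0.03 0 0 0 0",
)

```text
time: 18.0
eef_pos: [0.5214, -0.0909, 0.1441]
eef_rot: [0.996, 0.091, -0.0, -0.0]
wrist_force: [0.1, 0.1, -2.4]
gripper_width: 0.0419
finger_force: 23.2
```

Emit:
arm_command(
  rows="0.03 0 0 0.0015 0; 0.03 0 0 0.0015 0; 0.03 0 0 0 0",
)

```text
time: 18.38
eef_pos: [0.5215, -0.0909, 0.1411]
eef_rot: [0.996, 0.091, -0.0, -0.0]
wrist_force: [-0.4, -0.1, -1.9]
gripper_width: 0.0423
finger_force: 23.2
```

Emit:
arm_command(
  rows="0.03 0 0 0.0015 0; 0.03 0 0 0.0015 0; 0.03 0 0 0 0",
)

```text
time: 18.75
eef_pos: [0.5215, -0.0909, 0.1381]
eef_rot: [0.996, 0.091, -0.0, -0.0]
wrist_force: [0.3, -0.6, -2.4]
gripper_width: 0.0423
finger_force: 23.2
```

Run:
```python
from st import *
import time
a=r.get_obs()
for i in range(4):
    r.camera('wrist'); print(r.get_obs()['wrist_force'].round(2))
st()
```

```text
[ 0.86  0.06 -2.05]
[ 0.86  0.14 -1.91]
[-0.31  0.14 -1.64]
[-0.46  0.58 -2.09]
t 18.95 p [ 0.5215 -0.0909  0.1383] yaw 10.46 tilt 0.0 F [-0.46  0.58 -2.09] w 0.0423 ff 23.16
```

Free weight is about -2.0 N, with ±0.4 N of noise. I'll keep creeping down.

Emit:
arm_command(
  rows="0.03 0 0 0.0015 0; 0.03 0 0 0.0015 0; 0.03 0 0 0 0",
)

```text
time: 19.32
eef_pos: [0.5214, -0.0909, 0.1351]
eef_rot: [0.996, 0.091, -0.0, -0.0]
wrist_force: [-0.8, 0.3, -1.7]
gripper_width: 0.0421
finger_force: 23.2
```

Emit:
arm_command(
  rows="0.03 0 0 0.0015 0; 0.03 0 0 0.0015 0; 0.03 0 0 0 0",
)

```text
time: 19.7
eef_pos: [0.5214, -0.0909, 0.1321]
eef_rot: [0.996, 0.091, -0.0, -0.0]
wrist_force: [-0.2, -0.2, -1.1]
gripper_width: 0.0422
finger_force: 23.2
```

Run:
```python
from st import *
for i in range(5):
    r.camera('wrist'); print(r.get_obs()['wrist_force'].round(2))
```

```text
[ 0.28  0.26 -1.97]
[-0.71 -0.22 -1.14]
[-0.34  0.46 -2.45]
[-0.    0.68 -1.5 ]
[ 0.05  0.1  -0.72]
```

Emit:
arm_command(
  rows="0.03 0 0 0.001 0; 0.03 0 0 0.0015 0; 0.03 0 0 0 0",
)

```text
time: 20.32
eef_pos: [0.5214, -0.0909, 0.1296]
eef_rot: [0.996, 0.091, -0.0, -0.0]
wrist_force: [-1.1, -0.5, -2.1]
gripper_width: 0.0424
finger_force: 23.2
```

Emit:
arm_command(
  rows="0.03 0 0 0.0015 0; 0.03 0 0 0.0015 0; 0.03 0 0 0 0",
)

```text
time: 20.7
eef_pos: [0.5214, -0.0909, 0.1266]
eef_rot: [0.996, 0.091, -0.0, -0.0]
wrist_force: [-0.0, -0.5, -1.6]
gripper_width: 0.0423
finger_force: 23.2
```

Emit:
arm_command(
  rows="0.03 0 0 0.0015 0; 0.03 0 0 0.0015 0; 0.03 0 0 0 0",
)

```text
time: 21.08
eef_pos: [0.5215, -0.0909, 0.1236]
eef_rot: [0.996, 0.091, -0.0, -0.0]
wrist_force: [0.0, -0.1, -2.4]
gripper_width: 0.0425
finger_force: 23.2
```

Emit:
arm_command(
  rows="0.03 0 0 0.0015 0; 0.03 0 0 0.0015 0; 0.03 0 0 0 0",
)

```text
time: 21.45
eef_pos: [0.5214, -0.0909, 0.1206]
eef_rot: [0.996, 0.091, -0.0, -0.0]
wrist_force: [0.6, 0.6, -1.6]
gripper_width: 0.0421
finger_force: 23.2
```

Emit:
arm_command(
  rows="0.03 0 0 0.0015 0; 0.03 0 0 0.0015 0; 0.03 0 0 0 0",
)

```text
time: 21.82
eef_pos: [0.5214, -0.0909, 0.1176]
eef_rot: [0.996, 0.091, -0.0, -0.0]
wrist_force: [0.4, 0.5, -1.2]
gripper_width: 0.0422
finger_force: 23.2
```

Emit:
arm_command(
  rows="0.03 0 0 0.001 0; 0.03 0 0 0.001 0; 0.03 0 0 0 0",
)

```text
time: 22.2
eef_pos: [0.5215, -0.0909, 0.1157]
eef_rot: [0.996, 0.091, -0.0, -0.0]
wrist_force: [0.4, -1.1, -2.3]
gripper_width: 0.0421
finger_force: 23.2
```

Emit:
arm_command(
  rows="0.03 0 0 0.0015 0; 0.03 0 0 0.0015 0; 0.03 0 0 0 0",
)

```text
time: 22.58
eef_pos: [0.5215, -0.0909, 0.1126]
eef_rot: [0.996, 0.091, -0.0, -0.0]
wrist_force: [0.2, 0.4, -1.2]
gripper_width: 0.0425
finger_force: 23.2
```

Emit:
arm_command(
  rows="0.03 0 0 0.001 0; 0.03 0 0 0.001 0; 0.03 0 0 0 0",
)

```text
time: 22.95
eef_pos: [0.5215, -0.0909, 0.1107]
eef_rot: [0.996, 0.091, -0.0, -0.0]
wrist_force: [-0.3, -0.0, -1.7]
gripper_width: 0.0421
finger_force: 23.2
```

Emit:
arm_command(
  rows="0.03 0 0 0.0015 0; 0.03 0 0 0.0015 0; 0.03 0 0 0 0",
)

```text
time: 23.32
eef_pos: [0.5214, -0.0909, 0.1076]
eef_rot: [0.996, 0.091, -0.0, -0.0]
wrist_force: [0.4, 0.5, -1.3]
gripper_width: 0.0421
finger_force: 23.2
```

Emit:
arm_command(
  rows="0.03 0 0 0.001 0; 0.03 0 0 0.001 0; 0.03 0 0 0 0",
)

```text
time: 23.7
eef_pos: [0.5215, -0.0909, 0.1057]
eef_rot: [0.996, 0.091, -0.0, -0.0]
wrist_force: [-0.7, -0.8, -1.9]
gripper_width: 0.0421
finger_force: 23.2
```

Emit:
arm_command(
  rows="0.03 0 0 0.0015 0; 0.03 0 0 0.0015 0; 0.03 0 0 0 0",
)

```text
time: 24.08
eef_pos: [0.5215, -0.0909, 0.1026]
eef_rot: [0.996, 0.091, -0.0, -0.0]
wrist_force: [-0.7, 0.4, -2.4]
gripper_width: 0.0421
finger_force: 23.2
```

Emit:
arm_command(
  rows="0.03 0 0 0.0015 0; 0.03 0 0 0.0015 0; 0.03 0 0 0 0",
)

```text
time: 24.45
eef_pos: [0.5214, -0.0909, 0.0996]
eef_rot: [0.996, 0.091, -0.0, -0.0]
wrist_force: [0.1, -1.0, -1.2]
gripper_width: 0.0422
finger_force: 23.2
```

Emit:
arm_command(
  rows="0.03 0 0 0.001 0; 0.03 0 0 0.001 0; 0.03 0 0 0 0",
)

```text
time: 24.82
eef_pos: [0.5215, -0.0909, 0.0977]
eef_rot: [0.996, 0.091, -0.0, 0.0]
wrist_force: [-0.3, 0.7, -2.1]
gripper_width: 0.0422
finger_force: 23.2
```

Emit:
arm_command(
  rows="0.03 0 0 0.001 0; 0.03 0 0 0.001 0; 0.03 0 0 0 0",
)

```text
time: 25.2
eef_pos: [0.5216, -0.0909, 0.0958]
eef_rot: [0.996, 0.091, 0.0, 0.0]
wrist_force: [1.0, 0.4, -0.2]
gripper_width: 0.0422
finger_force: 23.7
```

Emit:
arm_command(
  rows="0.03 0 0 0.001 0; 0.03 0 0 0 0; 0.03 0 0 0 0",
)

```text
time: 25.58
eef_pos: [0.5216, -0.0909, 0.0949]
eef_rot: [0.996, 0.091, 0.0, 0.0]
wrist_force: [0.2, 0.8, 2.6]
gripper_width: 0.0424
finger_force: 24.3
```

Run:
```python
from st import *
F=[]
for i in range(6):
    r.camera('wrist'); F.append(r.get_obs()['wrist_force'])
print(np.mean(F,0)); st()
```

```text
[-0.16432978  0.34121198  2.18179367]
t 25.88 p [ 0.5216 -0.0909  0.0948] yaw 10.47 tilt 0.01 F [0.28 0.23 1.69] w 0.0425 ff 24.39
```

Emit:
arm_command(
  rows="0.03 0 0 -0.0005 0; 0.03 0 0 0 0; 0.043 0 0 0 0; 0.045 0 0 0 0; 0.048 0 0 0 0; 0.053 0 0 0 0; 0.06 0 0 0 0; 0.068 0 0 0 0; 0.075 0 0 0 0; 0.075 0 0 0 0; 0.075 0 0 0 0",
)

```text
time: 27.25
eef_pos: [0.5215, -0.0909, 0.0953]
eef_rot: [0.996, 0.091, -0.0, 0.0]
wrist_force: [0.4, 0.3, -0.8]
gripper_width: 0.075
finger_force: 0.0
```

Run:
```python
from st import *
st(); im=r.camera('wrist'); cv2.imwrite('pics/w9.png',im)
```

```text
t 27.25 p [ 0.5215 -0.0909  0.0953] yaw 10.47 tilt 0.0 F [ 0.41  0.28 -0.81] w 0.075 ff 0.0
```

View pics/w9.png

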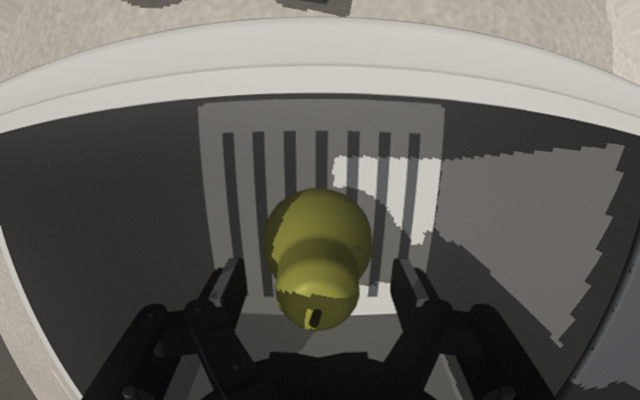

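The pear stands free at (318,260) on the rack between the open jaws. Next I'll lift clear and go to the ridge.

Emit:
arm_command(
  rows="0.075 0 0 -0.005 0; 0.075 0 0 -0.012 0; 0.075 0 0 -0.025 0; 0.075 0 0 -0.035 0; 0.075 0 0 -0.035 0; 0.075 0 0 -0.035 0; 0.06 0 0 -0.025 0; 0.034 0 0.02 -0.013 0; 0.034 0 0.035 0 0; 0.034 0 0.04 0 0; 0.034 0 0.037 0 0; 0.034 0 0.025 0 0; 0.034 0 0.01 0 0; 0.034 0 0 0 0; 0.034 0 0 0 0",
)

```text
time: 29.18
eef_pos: [0.5518, -0.2537, 0.2805]
eef_rot: [0.996, 0.092, 0.0, -0.0]
wrist_force: [0.1, -0.1, 0.5]
gripper_width: 0.0341
finger_force: 0.0
```

```bash
python3 st.py
python3 - <<'E'
from h import *
for c in('side','scene'):
    r.camera(c)
    for d in r.spot_point(c,'ridge_top')[:2]: print(c,d['uv'],d['conf'],atz(c,d['uv'],.211))
    for d in r.spot_point(c,'pear')[:4]: print(c,d['uv'],d['conf'],atz(c,d['uv'],.02))
E
```

```text
t 29.18 p [ 0.5518 -0.2537  0.2805] yaw 10.55 tilt 0.04 F [ 0.13 -0.1   0.53] w 0.0341 ff 0.0
ridge_top [320.7, 228.0] 0.74 [ 0.55   -0.2549  0.211 ]
mouth [136.0, 207.7] 0.82 [ 0.5222 -0.0922  0.178 ]
pear [192.8, 169.7] 0.76 [ 0.5129 -0.0786  0.    ]
pear [71.8, 122.5] 0.67 [0.56   0.1622 0.    ]
side [471.6, 317.5] 0.96 [ 0.55112166 -0.25278061  0.211     ]
side [448.6, 265.7] 0.59 [ 0.59800374 -0.16201668  0.211     ]
side [317.8, 250.4] 0.78 [0.54042109 0.14670851 0.02      ]
side [373.7, 328.9] 0.63 [ 0.51568043 -0.09144253  0.02      ]
side [250.6, 311.4] 0.62 [0.33518687 0.0759436  0.02      ]
scene [182.0, 129.3] 0.83 [ 0.53978016 -0.25950815  0.211     ]
scene [350.0, 182.6] 0.95 [0.35323495 0.10813202 0.02      ]
scene [474.9, 280.0] 0.62 [0.52903842 0.49100781 0.02      ]
scene [336.1, 249.3] 0.61 [0.57989223 0.17029806 0.02      ]
```

Emit:
arm_command(
  rows="0.034 0 0 0.02 0; 0.034 0 0 0.025 0; 0.034 0 0 0.02 0; 0.034 0 0 0.0095 0; 0.034 0 0 0 0; 0.034 0 -0.006 0 0; 0.034 0 -0.01 0 0; 0.034 0 -0.013 0 0; 0.034 0 -0.013 0 0; 0.034 0 -0.013 0 0; 0.034 0 -0.013 0 0; 0.034 0 -0.013 0 0; 0.034 0 -0.013 0 0; 0.034 0 -0.013 0 0; 0.034 0 -0.013 0 0; 0.034 0 -0.013 0 0; 0.034 0 -0.013 0 0; 0.034 0 -0.01 0 0; 0.034 0 -0.005 0 0; 0.034 0 0 0 0",
)

```text
time: 32.22
eef_pos: [0.5217, -0.0962, 0.2055]
eef_rot: [0.996, 0.091, -0.001, -0.0]
wrist_force: [0.2, 0.0, 0.7]
gripper_width: 0.0345
finger_force: 0.0
```

```bash
python3 st.py
```

```text
t 32.23 p [ 0.5217 -0.0962  0.2055] yaw 10.5 tilt 0.12 F [0.16 0.05 0.67] w 0.0345 ff 0.0
ridge_top [43.3, 150.1] 0.71 [0.5658 0.0643 0.211 ]
ridge_top [335.8, 286.1] 0.6 [ 0.5237 -0.1037  0.211 ]
mouth [314.2, 251.4] 0.82 [ 0.5231 -0.0931  0.178 ]
pear [166.2, 281.4] 0.96 [0.3377 0.088  0.    ]
pear [116.5, 113.0] 0.83 [0.5618 0.1643 0.    ]
```

Keep pushing slowly until the stop is felt; about 12–14 mm remain.

Emit:
arm_command(
  rows="0.034 0 -0.004 0 0; 0.034 0 -0.004 0 0; 0.034 0 -0.003 0 0; 0.034 0 -0.001 0 0; 0.034 0 0 0 0",
)

```text
time: 33.1
eef_pos: [0.5204, -0.0847, 0.2058]
eef_rot: [0.996, 0.091, -0.0, -0.0]
wrist_force: [-0.3, -0.8, -1.1]
gripper_width: 0.0341
finger_force: 0.5
```

Emit:
arm_command(
  rows="0.034 0 -0.002 0 0; 0.034 0 -0.002 0 0; 0.034 0 -0.001 0 0; 0.034 0 0 0 0",
)

```text
time: 33.6
eef_pos: [0.52, -0.0826, 0.2058]
eef_rot: [0.996, 0.09, 0.0, 0.001]
wrist_force: [1.9, -12.0, -4.0]
gripper_width: 0.0342
finger_force: 5.9
```

The stop is felt at 12 N. The TCP travelled 185 mm stop to stop; less 20 mm of slack that is 165 mm, so the cover is shut.

Emit:
arm_command(
  rows="0.034 0 0.005 0 0; 0.034 0 0.005 0 0; 0.034 0 0 -0.02 0; 0.034 0 0 -0.03 0; 0.034 0 0 -0.03 0; 0.034 0 0 -0.02 0; 0.034 0 0 0 0; 0.034 0 0 0 0",
)

```text
time: 34.6
eef_pos: [0.521, -0.0897, 0.3051]
eef_rot: [0.996, 0.091, -0.0, -0.0]
wrist_force: [0.1, 0.3, 0.1]
gripper_width: 0.0342
finger_force: 0.0
```

```bash
python3 st.py
python3 - <<'E'
from h import *
for c in('side','scene'):
    r.camera(c)
    for q,z in [('ridge_top',.211),('mouth',.178),('jar',0),('round_fruit',0),('brush',0),('pot_lid',0)]:
        for d in r.spot_point(c,q)[:1]: print(c,q,d['conf'],atz(c,d['uv'],z).round(3))
print(r.get_obs()['wrist_force'])
E
```

```text
t 34.6 p [ 0.521  -0.0897  0.3051] yaw 10.48 tilt 0.04 F [0.09 0.31 0.15] w 0.0342 ff 0.0
ridge_top [322.8, 213.2] 0.83 [ 0.5209 -0.0921  0.211 ]
mouth [321.7, 197.1] 0.59 [ 0.523  -0.0912  0.178 ]
pear [159.6, 106.3] 0.93 [0.5643 0.1617 0.    ]
pear [193.5, 246.0] 0.73 [0.3446 0.0893 0.    ]
side ridge_top 0.92 [ 0.52  -0.09   0.211]
side mouth 0.72 [ 0.515 -0.095  0.178]
side jar 0.88 [0.749 0.177 0.   ]
side round_fruit 0.6 [0.505 0.3   0.   ]
scene ridge_top 0.96 [ 0.513 -0.096  0.211]
scene mouth 0.96 [ 0.524 -0.091  0.178]
scene jar 0.92 [0.752 0.176 0.   ]
scene round_fruit 0.94 [0.497 0.305 0.   ]
scene brush 0.7 [ 0.772 -0.047  0.   ]
scene pot_lid 0.84 [0.516 0.491 0.   ]
[ 0.13883452 -0.38665176  0.55967148]
```

The ridge is at the mouth centre, so the cover is shut, and the other things are where they were.

```bash
python3 -c "
from workcell import r
print(r.job_done())"
```

```text
the job is handed in; nothing more can be done
None
```

The job is handed in, with no verdict returned: I felt the pear stand on the rack, let it go there upright, slid the cover shut to its stop, and left the other things where they were.

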